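# Pack a nested set of cake tins snug on the packing board

### The arm

A 6-joint arm with a two-finger parallel gripper is mounted at the origin on the work surface. World frame = base frame: x ahead of the robot, y to its left, z up, the work surface at z = 0. Lengths are in m, angles in degrees, forces in N, time in s.
With the tool pointing down it reaches from about 0.4 to 0.825 m from the base axis. Payload 7 kg.
Tool frame: the origin (TCP) lies midway between the tips of the shut fingers; the grasp point (between the pads) lies r.tcp_to_grasp behind it (r.tcp_to_grasp is the distance from the TCP to the grasp point, in m); x points along the fingers, y is the direction in which the jaws open and shut, and the axes are right-handed (so a half turn about x gives the same grasp; the last joint's range is limited). The gripper opens to 88 mm and grips with 3 to 60 N. Pads are 19 mm wide; open, the fingers measure 130 mm over their backs; the gripper's body (78 mm by 193 mm) begins 47 mm behind the grasp point.
Start: joints at [92.538, 20.546, 0.682, 0, -70.136, -16.507], TCP at [0.163, 0.655, 0.227] pointing down, gripper open.
Joint ranges: [-176.03, 176.03], [-82.01, 121.73], [-58.28, 71.71], [-173.87, 95.51], [-174.79, -0.11], [-173.66, 173.66]. Speed limits (degrees/s): [136.94, 136.94, 172.46, 180, 180, 180].

### API

Orientations are given as [roll, pitch, yaw] about the fixed x, y, z axes, in that order (R = Rz(yaw) Ry(pitch) Rx(roll)).
In Python, from plant import r gives the robot as it stands.
- The arm moves only by the tool carry_out, never from a script. Its argument "moves" is a list of rows, each a list of 7 numbers: the shift along the world's x, y, z in mm, then the turn, a rotation vector about the world's x, y, z in rad, then the opening in per cent of the stroke, from 0 (shut) to 100 (fully open). In form: [[x, y, z, wx, wy, wz, claw], ...]. A call has 1 to 5 rows; each row is the pose to reach, as a shift and turn from the pose commanded when the call began; what a row does not reach only later rows make up. A row lasts 1/10 s, in which the tool goes at most 50 mm and 8.59 degrees, less where a joint would pass 70% of its speed; a pose out of reach is approached as far as the arm can. A call with a gripper value outside its range is refused whole. The fingers move at their own pace and stop on an object; "squeeze" is the grip in N (left out, the last holds). Time passes only in rows, so rows that repeat a pose let the fingers close. It gives the time, the measured TCP pose, the force and the opening at its end, in the units of the state.
- r.get_state(): the state, without advancing time (a new reading comes with each control period).
- r.capture(name): name is "scene" or "top" or "wrist"; returns the picture (480x640x3 uint8, blue, green, red); there is no depth.
- r.camera_params(name): a dict with "K" (3x3 intrinsics, pixels), "rvec" (rotation vector, rad) and "tvec" (3), from world to camera coordinates, as OpenCV has them. Camera axes: x right, y down, z forward; pixel columns grow to the right and rows downward; lengths in m; the calibration is good to about 2 mm. A picture is of the moment at which its call begins: read the wrist's pose just before it. camera_params takes no time and is no camera call; for the wrist camera it gives the pose at the moment of the call.
- r.close_job(): hands the job in, once; it reports no verdict.
The state is a dict: "time_s": time; "joints": joint angles; "qd": joint speeds; "joint_torque": joint torques, N m; "tcp_pos": TCP position; "eef_rot": TCP orientation; "contact_force": force on the tool from outside, world axes, zero at the start; "moment": the same for the moment, N m; "gripper_width": finger opening in m.
Only numpy, scipy, OpenCV 4.12 (cv2) and the standard library are available. Lean on these libraries where they do the work, as an engineer would, in place of code of your own. Each camera call takes 0.05 s, during which the arm holds its last target. There are 200 camera calls.

### The job

Make up the lot of three cake tins: with the large tin standing on the packing board, nest them in size order so that the middle tin stands flat inside the large one and the small tin flat inside the middle one. Then slide the board's fence along its rails so that it pushes the nested set up against the clamped stop and the large tin sits snug, touching both fence and stop. Do not force the clamped stop out of place, and leave the other crockery where it is.

Things in the scene. Friction and masses are not known exactly. Their poses are not given: they have to be found in the camera images.
- board: White packing board lying fixed on the bench, 230 mm (its x) by 400 mm (its y), 18 mm thick; origin at the centre of its underside. Two aluminium rails run along its y on both long edges, standing 10 mm above its top; between them lies a flat channel 194 mm wide in which the large tin stands and slides. The stop is at its -y end, the fence at its +y end.
- stop_face (a point): Mid-width point (board x = 0) on the stop's inner face, 30 mm above the board's top; axes as the board's, y towards the fence. The stop is a dark steel bar across the board, 226 x 20 mm, top 57 mm above the board's top, with two black clamp knobs (to 73 mm). Clamped at a place that differs each time; it slips only above about 45 N.
- fence_face (a point): Mid-width point (board x = 0) on the fence's inner face, which looks to board -y at the stop, 30 mm above the board's top; axes as the board's. The fence is a bright steel bar across the board, 226 mm wide, 20 mm thick (from this face to +y), top 55 mm above the board's top, with two small black shoes on the rails.
- fence_grip (a point): Centre of the top of the fence's grip: an upright black block in the middle of the fence, 30 mm (board x) by 18 mm (board y), standing from 55 mm to 115 mm above the board's top; its face towards the stop is 1 mm behind the fence's face, its back face 9 mm to the +y side of this point.
- fence (a joint): Position of the fence along its rails in m: 0 at its outer end, growing to 0.165 as it slides to board -y towards the stop. It stays where left; about 2.5 N moves it alone, about 5 to 9 N when it pushes the nested tins.
- tin_large: Large round straight-sided aluminium cake tin, open on top, 170 mm outer diameter, 70 mm high, wall 3 mm, floor 4 mm, about 0.35 kg; it starts loose on the packing board between stop and fence. Origin at the centre of its underside, z up.
- tin_middle: Middle round aluminium cake tin, open on top, 116 mm outer diameter, 70 mm high, wall 3 mm, floor 4 mm, about 0.22 kg, loose on the bench to the left or right of the board. Origin at the centre of its underside, z up. Can be lifted by pinching its wall at the rim.
- tin_small: Small round aluminium cake tin, open on top, 64 mm outer diameter, 70 mm high, wall 3 mm, floor 4 mm, about 0.12 kg, loose on the bench on the other side of the board. Origin at the centre of its underside, z up. Can be lifted by pinching its wall at the rim.
- mug: White mug, 80 mm diameter, 90 mm high, with handle; bystander. Origin at the centre of its underside.
- shaker: Glass shaker jar with steel cap, 48 mm diameter, 100 mm high; bystander. Origin at the centre of its underside.

How it is judged:
By the outcome, as a careful person would: the job done as asked, in the order asked, and still so for the second after the job is handed in, with the robot touching nothing.
It also fails if it takes over 64 s, if anything falls off the work surface, if the arm or the gripper's body presses on something with over 40 N, if the wrist force passes 120 N, or if a joint passes its speed limit or range.

## Working session

There is one attempt and no reset: what is moved stays moved. The work goes in short steps, Python scripts to look and compute and a tool call to move; the robot and the scene stay as the last step left them, time stands still between calls to the robot, and variables do not carry over. Pictures are saved under pics/ and viewed, about 8 in all and at most 12, crops included, and the job is handed in when it is done.

Besides the shell and the picture viewer there is one more tool, called after "Request:" as name(argument=value, ...), one argument or row to a line, values as JSON. carry_out: Moves the arm, as the interface text tells. Its arguments: {"type":"object","properties":{"moves":{"type":"array"},"squeeze":{"type":"number"}},"required":["moves"]}

```bash
mkdir -p pics; ls; python3 - <<'E'
from plant import r
import cv2
s=r.get_state();print(s,r.tcp_to_grasp)
for n in("scene","top"):
    cv2.imwrite(f"pics/{n}0.png",r.capture(n)); p=r.camera_params(n);print(n,p)
E
```

```text
pics
{'time_s': 0.0, 'joints': array([ 9.25374545e+01,  2.05921413e+01,  6.33046374e-01, -2.16246571e-02,
       -7.01364258e+01, -1.65080344e+01]), 'qd': array([-0.17762874,  0.00696973,  0.08045564,  0.028501  ,  0.06259754,
       -0.06852987]), 'joint_torque': array([ 8.63644673e-04, -5.82716274e+01,  2.93061072e+01,  6.99706972e+00,
        7.16474999e-03, -1.50871174e-04]), 'tcp_pos': array([0.16284729, 0.65454176, 0.22560447]), 'eef_rot': array([ 94.49541591,  89.90233941, -99.48252862]), 'contact_force': array([-0.81334421, -0.08794597,  0.5356785 ]), 'moment': array([-0.02541763, -0.01437232, -0.01004984]), 'gripper_width': 0.08783866776264157} 0.0188
scene {'K': array([[568.1953273 ,   0.        , 317.11076038],
       [  0.        , 568.1953273 , 244.17444868],
       [  0.        ,   0.        ,   1.        ]]), 'rvec': array([ 1.76766205,  1.61628934, -0.72350814]), 'tvec': array([-0.06634781, -0.2892502 ,  1.9220113 ])}
top {'K': array([[463.18493342,   0.        , 316.33689303],
       [  0.        , 463.18493342, 237.3952307 ],
       [  0.        ,   0.        ,   1.        ]]), 'rvec': array([ 2.22681388, -2.16529945,  0.04864932]), 'tvec': array([-0.01290047,  0.57127907,  1.25811479])}
```

View pics/top0.png

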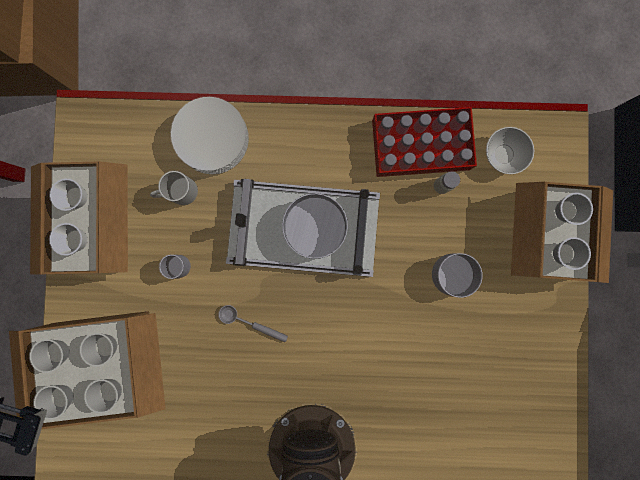

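View pics/scene0.png

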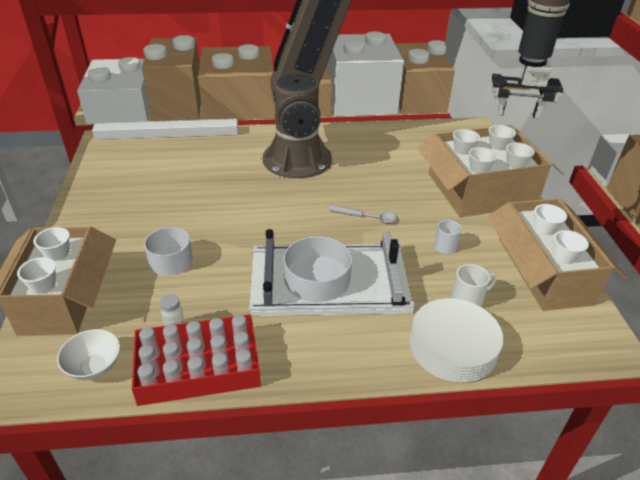

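The top view shows the board spanning about (230,180)–(380,280). The fence is on the left with its grip at (240,220), the stop bar is at x≈362, and the large tin's rim is at (315,227). The middle tin is at (457,275), the small tin at (175,267), the mug at (177,187) and the shaker at (448,182).

```bash
cat > h.py <<'E'
import numpy as np,cv2
from plant import r
def cam(n):
    p=r.camera_params(n);return p["K"],cv2.Rodrigues(p["rvec"])[0],np.array(p["tvec"])
def p2w(c,uv,z):
    K,R,t=c;d=R.T@np.linalg.solve(K,[uv[0],uv[1],1]);o=-R.T@t
    return (o+d*(z-o[2])/d[2])
def w2p(c,X):
    K,R,t=c;q=K@(R@np.array(X)+t);return q[:2]/q[2]
E
python3 - <<'E'
from h import *
c=cam("top");print("campos",-c[1].T@c[2])
for n,uv,z in [("large",(315,227),.088),("mid",(457,275),.07),("small",(175,267),.07),("mug",(177,187),.09),("shaker",(448,182),.1),("grip",(240,220),.133),("stopA",(362,192),.075),("stopB",(359,271),.075),("bTL",(236,180),.018),("bBR",(376,277),.018),("bTR",(380,192),.018)]:
    print(n,p2w(c,uv,z).round(3))
im=cv2.imread("pics/top0.png")
cv2.imwrite("pics/crop1.png",cv2.resize(im[160:310,150:490],None,fx=2.35,fy=2.35,interpolation=cv2.INTER_CUBIC))
s=r.get_state();w=cam("wrist");print(w[0], "wristcam",-w[1].T@w[2],w[1],s["tcp_pos"],)
from scipy.spatial.transform import Rotation as Ro
print(Ro.from_euler("xyz",s["eef_rot"],degrees=True).as_matrix().round(3))
E
```

```text
campos [ 5.11669559e-01 -1.23434037e-03  1.28357772e+00]
large [0.595 0.007 0.088]
mid [ 0.481 -0.367  0.07 ]
small [0.481 0.37  0.07 ]
mug [0.689 0.368 0.09 ]
shaker [ 0.719 -0.332  0.1  ]
grip [0.604 0.194 0.133]
stopA [ 0.691 -0.114  0.075]
stopB [ 0.484 -0.111  0.075]
bTL [0.723 0.229 0.018]
bBR [ 0.468 -0.162  0.018]
bTR [ 0.701 -0.168  0.018]
[[413.36306991   0.         324.16563557]
 [  0.         413.36306991 236.11659958]
 [  0.           0.           1.        ]] wristcam [0.23063533 0.63757686 0.38508503] [[-0.24121893 -0.9704672   0.00261411]
 [-0.9363726   0.23345045  0.26212067]
 [-0.25498977  0.06078069 -0.96503157]] [0.16284224 0.65459072 0.22570363]
[[-0.    -0.241 -0.97 ]
 [-0.002 -0.97   0.241]
 [-1.     0.002 -0.   ]]
```

View pics/crop1.png

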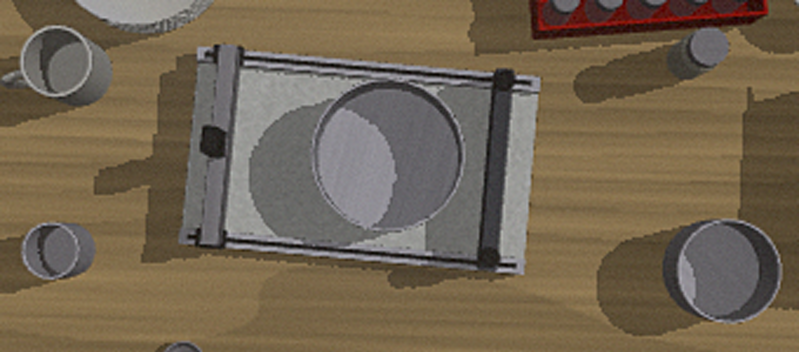

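The enlarged crop shows the large tin's rim centre at crop (389,156), the middle rim near (724,272), the small rim near (50,250), the grip at (212,140), and the stop bar from (505,75) to (489,262). I'll move above the board and look from there.

Request:
carry_out(
  moves=[
    [23,-31,10,0,0,0.06,50],
    [46,-62,20,0,0,0.12,50],
    [69,-94,30,0,0,0.18,50],
    [92,-125,40,0,0,0.245,50],
    [115,-156,50,0,0,0.245,50],
  ],
  squeeze=40,
)

```text
time_s: 0.6
tcp_pos: [0.2785, 0.4974, 0.2766]
eef_rot: [67.9, 90.0, -111.9]
contact_force: [0.4, 0.4, 0.5]
gripper_width: 0.0535
```

Request:
carry_out(
  moves=[
    [28,-39,6,0,0,0,30],
    [57,-78,12,0,0,0,30],
    [86,-117,18,0,0,0,30],
    [115,-156,24,0,0,0,30],
    [144,-195,30,0,0,0,30],
  ],
)

```text
time_s: 1.1
tcp_pos: [0.4225, 0.3022, 0.3068]
eef_rot: [-47.5, 90.0, 132.6]
contact_force: [1.6, 0.6, 0.7]
gripper_width: 0.0266
```

Request:
carry_out(
  moves=[
    [28,-39,6,0,0,0,30],
    [57,-78,12,0,0,0,30],
    [86,-117,18,0,0,0,30],
    [115,-156,24,0,0,0,30],
    [144,-195,30,0,0,0,30],
  ],
)

```text
time_s: 1.6
tcp_pos: [0.5666, 0.1071, 0.3367]
eef_rot: [-19.8, 90.0, 160.3]
contact_force: [0.5, 1.0, 0.5]
gripper_width: 0.0264
```

Request:
carry_out(
  moves=[
    [25,-35,0,0,0,0,30],
    [50,-70,0,0,0,0,30],
    [50,-70,0,0,0,0,30],
  ],
)

```text
time_s: 1.9
tcp_pos: [0.6176, 0.0351, 0.3349]
eef_rot: [32.4, 89.8, -147.8]
contact_force: [-0.3, 0.3, -0.2]
gripper_width: 0.0262
```

```bash
python3 - <<'E'
from h import *
import pickle
s=r.get_state();print(s["time_s"],s["tcp_pos"],s["eef_rot"],s["joints"].round(1))
c=cam("wrist");im=r.capture("wrist");cv2.imwrite("pics/w1.png",im);pickle.dump(c,open("w1.pkl","wb"))
E
```

```text
1.9 [0.61758755 0.03507146 0.33490053] [  32.35994886   89.84173923 -147.82625028] [ 21.3  12.6   3.5   0.  -81.1  68.5]
```

View pics/w1.png

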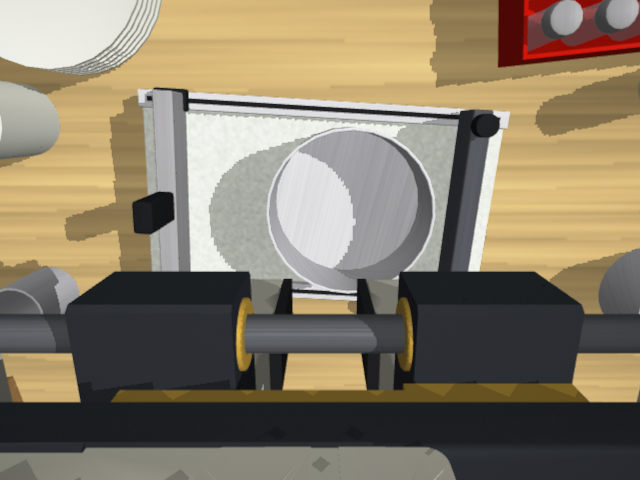

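The wrist view shows the large rim with left (268,210), right (434,212) and top (352,127). The grip top is near (150,213), the far rail edge runs (140,91)–(508,118), and the stop is at the right.

```bash
python3 - <<'E'
from h import *
import pickle
c=pickle.load(open("w1.pkl","rb"))
P=np.array([p2w(c,q,.088)[:2] for q in [(268,210),(434,212),(352,127),(290,155),(412,152)]])
A=np.c_[2*P,np.ones(len(P))];s=np.linalg.lstsq(A,(P**2).sum(1),rcond=None)[0];print("large",s[:2],np.sqrt(s[2]+s[:2]@s[:2]))
a=p2w(c,(140,91),.028);b=p2w(c,(508,115),.028);print("rail",a,b,np.linalg.norm(a-b),"yaw deg",np.degrees(np.arctan2(-(a-b)[0],(a-b)[1])))
print("grip",p2w(c,(140,214),.133), "fence top edge",p2w(c,(181,105),.073),p2w(c,(183,250),.073))
print("stop top",p2w(c,(460,130),.075),p2w(c,(447,262),.075))
t=cam("top")
for n,x,y in(("large",389,156),("mid",724,272),("small",50,250),("grip",211,139)):
    print(n,p2w(t,(150+x/2.35,160+y/2.35),{"large":.088,"grip":.133}.get(n,.07)).round(3))
E
```

```text
large [0.60036095 0.00699865] 0.08320780047665799
rail [0.72085681 0.22977009 0.028     ] [ 0.69517034 -0.16551873  0.028     ] 0.39612251280964156 yaw deg -3.717941142920715
grip [0.60970104 0.19838463 0.133     ] fence top edge [0.70470156 0.17273589 0.073     ] [0.55738939 0.18454033 0.073     ]
stop top [ 0.68040729 -0.09971001  0.075     ] [ 0.54351503 -0.09729808  0.075     ]
large [0.596 0.006 0.088]
mid [ 0.479 -0.37   0.07 ]
small [0.482 0.38  0.07 ]
grip [0.606 0.195 0.133]
```

Request:
carry_out(
  moves=[
    [-19,-35,-8,0,0,0,30],
    [-38,-70,-15,0,0,0,30],
    [-57,-105,-22,0,0,0,30],
    [-76,-140,-30,0,0,0,30],
    [-95,-175,-38,0,0,0,30],
  ],
)

```text
time_s: 2.45
tcp_pos: [0.5197, -0.1362, 0.2984]
eef_rot: [-144.1, 90.0, 36.0]
contact_force: [0.9, -1.1, -0.3]
gripper_width: 0.0263
```

Request:
carry_out(
  moves=[
    [-24,-43,-10,0,0,0,30],
    [-48,-86,-20,0,0,0,30],
    [-72,-130,-30,0,0,0,30],
    [-94,-172,-38,0,0,0,30],
    [-94,-172,-38,0,0,0,30],
  ],
)

```text
time_s: 2.95
tcp_pos: [0.4236, -0.3105, 0.2593]
eef_rot: [-16.6, 89.9, 163.3]
contact_force: [0.1, 0.2, 0.1]
gripper_width: 0.0263
```

```bash
cat >> h.py <<'E'
import pickle
def look(n):
    s=r.get_state();print(s["time_s"],s["tcp_pos"].round(4),s["eef_rot"].round(1),s["joints"].round(1),s["contact_force"].round(1),s["gripper_width"].round(4))
    c=cam("wrist");cv2.imwrite(f"pics/{n}.png",r.capture("wrist"));pickle.dump(c,open(n+".pkl","wb"));return c
def fit(c,pts,z):
    P=np.array([p2w(c,q,z)[:2] for q in pts]);A=np.c_[2*P,np.ones(len(P))];s=np.linalg.lstsq(A,(P**2).sum(1),rcond=None)[0]
    return s[:2].round(4),np.sqrt(s[2]+s[:2]@s[:2]).round(4)
E
python3 -c "
from h import *
c=look('w2');s=r.get_state();print(w2p(c,s['tcp_pos']))"
```

```text
Traceback (most recent call last):
  File "h.py", line 12, in look
    s=r.get_state();print(s["time_s"],s["tcp_pos"].round(4),s["eef_rot"].round(1),s["joints"].round(1),s["contact_force"].round(1),s["gripper_width"].round(4))
                                                                                                                                   ^^^^^^^^^^^^^^^^^^^^^^^^
AttributeError: 'float' object has no attribute 'round'
```

```bash
sed -i 's/s\["gripper_width"\].round(4)/round(s["gripper_width"],4)/' h.py
python3 -c "
from h import *
c=look('w2');s=r.get_state();print(w2p(c,s['tcp_pos']))"
```

```text
2.95 [ 0.4236 -0.3105  0.2593] [-16.6  89.9 163.3] [-14.8   5.2 -15.   -0.  -69.9 104.7] [0.1 0.2 0.1] 0.0263
[319.92144536 294.8647075 ]
```

View pics/w2.png

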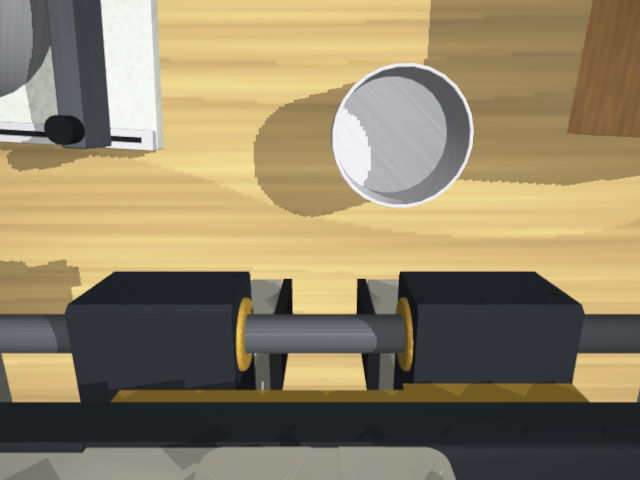

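The middle tin's rim is fully visible: left (332,134), right (473,134), top (402,64), bottom (402,208).

```bash
python3 - <<'E'
from h import *
c=pickle.load(open("w2.pkl","rb"))
print(fit(c,[(332,134),(473,134),(402,63.5),(402,207.5)],.07))
# automatic: white rim pixels
im=cv2.imread("pics/w2.png");m=(im.min(2)>215).astype(np.uint8);m[250:]=0;m[:,:300]=0;m[:,500:]=0
h=cv2.findNonZero(m);hull=cv2.convexHull(h)[:,0]
print(len(h),hull.min(0),hull.max(0),fit(c,hull.astype(float),.07))
E
```

```text
(array([ 0.4809, -0.3753]), np.float64(0.0577))
3037 [333  63] [472 206] (array([ 0.4814, -0.3753]), np.float64(0.0575))
```

Request:
carry_out(
  moves=[
    [28,-4,-20,0,0,0,30],
    [57,-8,-50,0,0,0,30],
    [57,-8,-90,0,0,0,30],
    [57,-8,-120,0,0,0,30],
    [57,-8,-135,0,0,0,30],
  ],
)

```text
time_s: 3.5
tcp_pos: [0.4834, -0.3136, 0.1226]
eef_rot: [-25.5, 89.8, 154.6]
contact_force: [0.1, 0.3, 0.2]
gripper_width: 0.0266
```

Request:
carry_out(
  moves=[
    [0,0,-20,0,0,0,30],
    [0,0,-40,0,0,0,30],
    [0,0,-60,0,0,0,30],
    [0,0,-79,0,0,0,30],
    [0,0,-79,0,0,0,30],
  ],
)

```text
time_s: 4.0
tcp_pos: [0.4831, -0.3139, 0.0444]
eef_rot: [-21.5, 89.8, 158.6]
contact_force: [-0.9, -0.7, 0.6]
gripper_width: 0.0264
```

Request:
carry_out(
  moves=[
    [0,0,0,0,0,0,10],
    [0,0,0,0,0,0,0],
    [0,0,0,0,0,0,0],
    [0,0,0,0,0,0,0],
    [0,0,0,0,0,0,0],
  ],
  squeeze=40,
)

```text
time_s: 4.5
tcp_pos: [0.4848, -0.3163, 0.0478]
eef_rot: [159.0, 89.9, -20.9]
contact_force: [-1.0, 0.9, 6.7]
gripper_width: 0.0043
```

Request:
carry_out(
  moves=[
    [0,0,10,0,0,0,0],
    [0,0,45,0,0,0,0],
    [0,0,90,0,0,0,0],
    [0,0,135,0,0,0,0],
    [0,0,170,0,0,0,0],
  ],
)

```text
time_s: 5.0
tcp_pos: [0.4838, -0.316, 0.2198]
eef_rot: [167.7, 89.9, -12.2]
contact_force: [0.6, -0.4, -2.2]
gripper_width: 0.004
```

Request:
carry_out(
  moves=[
    [10,30,15,0,0,0,0],
    [21,68,20,0,0,0,0],
    [33,106,20,0,0,0,0],
    [45,144,20,0,0,0,0],
    [57,182,20,0,0,0,0],
  ],
)

```text
time_s: 5.5
tcp_pos: [0.5405, -0.1324, 0.2369]
eef_rot: [-64.5, 90.0, 115.5]
contact_force: [1.4, -0.3, -3.0]
gripper_width: 0.004
```

Request:
carry_out(
  moves=[
    [12,40,0,0,0,0,0],
    [25,80,0,0,0,0,0],
    [37,120,0,0,0,0,0],
    [50,155,0,0,0,0,0],
    [59,190,0,0,0,0,0],
  ],
)

```text
time_s: 6.0
tcp_pos: [0.5998, 0.0577, 0.2367]
eef_rot: [-22.9, 90.0, 157.1]
contact_force: [-0.1, -0.1, -2.4]
gripper_width: 0.0038
```

Request:
carry_out(
  moves=[
    [0,0,0,0,0,0,0],
    [0,0,0,0,0,0,0],
  ],
)

```text
time_s: 6.2
tcp_pos: [0.5994, 0.0568, 0.2362]
eef_rot: [1.2, 89.9, -178.7]
contact_force: [0.1, -1.6, -2.0]
gripper_width: 0.0042
```

```bash
python3 -c "
from h import *
c=look('w3');cv2.imwrite('pics/scene3.png',r.capture('scene'))"
```

```text
6.2 [0.5994 0.0568 0.2362] [   1.2   89.9 -178.7] [ 24.   13.4  -8.   -0.  -68.6  66.2] [ 0.1 -1.6 -2. ] 0.0042
```

View pics/w3.png

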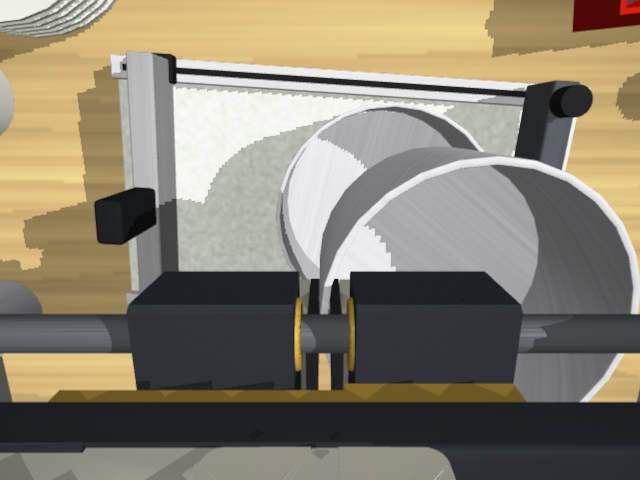

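The middle tin is held at the right, with its rim passing through (330,265), (500,158) and (638,290). The large tin is behind it, with its rim at (281,195), (390,105) and (460,125).

```bash
python3 - <<'E'
from h import *
c=pickle.load(open("w3.pkl","rb"))
for z in(.255,.26,.265):print(fit(c,[(330,258),(360,213),(420,177),(500,158),(560,172),(610,217),(635,270),(632,340),(612,384)],z))
print(fit(c,[(281,195),(290,165),(310,140),(352,113),(395,105),(440,117),(470,137)],.088))
E
```

```text
(array([5.965e-01, 1.000e-04]), np.float64(0.0609))
(array([0.5991, 0.0021]), np.float64(0.0587))
(array([0.6017, 0.0042]), np.float64(0.0565))
(array([0.598 , 0.0078]), np.float64(0.0837))
```

Request:
carry_out(
  moves=[
    [0,0,-30,0,0,0,0],
    [0,0,-65,0,0,0,0],
    [0,0,-100,0,0,0,0],
    [0,0,-130,0,0,0,0],
    [0,0,-150,0,0,0,0],
  ],
)

```text
time_s: 6.8
tcp_pos: [0.5985, 0.0543, 0.0846]
eef_rot: [14.2, 89.9, -165.9]
contact_force: [0.2, 0.4, -1.9]
gripper_width: 0.0037
```

Request:
carry_out(
  moves=[
    [0,0,-4,0,0,0,0],
    [0,0,-8,0,0,0,0],
    [0,0,-12,0,0,0,0],
    [0,0,-12,0,0,0,0],
  ],
)

```text
time_s: 7.2
tcp_pos: [0.6003, 0.0559, 0.0753]
eef_rot: [-156.4, 89.9, 23.7]
contact_force: [0.1, -0.2, -2.9]
gripper_width: 0.0041
```

Request:
carry_out(
  moves=[
    [0,0,-3,0,0,0,0],
    [0,0,-5,0,0,0,0],
    [0,0,-5,0,0,0,0],
  ],
)

```text
time_s: 7.5
tcp_pos: [0.6003, 0.0562, 0.0699]
eef_rot: [-166.9, 90.0, 13.2]
contact_force: [0.5, 0.9, -1.2]
gripper_width: 0.0037
```

Request:
carry_out(
  moves=[
    [0,0,-1,0,0,0,0],
    [0,0,-2,0,0,0,0],
    [0,0,-2,0,0,0,0],
  ],
)

```text
time_s: 7.8
tcp_pos: [0.6004, 0.0562, 0.0697]
eef_rot: [-178.5, 89.9, 1.6]
contact_force: [-5.7, 1.5, 14.0]
gripper_width: 0.0041
```

Request:
carry_out(
  moves=[
    [0,0,0,0,0,0,13],
    [0,0,0,0,0,0,13],
    [0,0,0,0,0,0,13],
  ],
)

```text
time_s: 8.1
tcp_pos: [0.6, 0.056, 0.0676]
eef_rot: [166.8, 90.0, -13.1]
contact_force: [0.9, 0.1, 0.2]
gripper_width: 0.0114
```

Request:
carry_out(
  moves=[
    [0,0,20,0,0,0,13],
    [0,0,60,0,0,0,13],
    [0,0,110,0,0,0,20],
    [-10,15,150,0,0,0,30],
    [-35,50,190,0,0,0,30],
  ],
)

```text
time_s: 8.6
tcp_pos: [0.5695, 0.1001, 0.2537]
eef_rot: [176.6, 89.9, -3.5]
contact_force: [0.4, 1.3, 0.5]
gripper_width: 0.0244
```

Request:
carry_out(
  moves=[
    [-25,40,0,0,0,0,30],
    [-50,80,0,0,0,0,30],
    [-75,120,0,0,0,0,30],
    [-100,160,0,0,0,0,30],
    [-120,200,0,0,0,0,30],
  ],
)

```text
time_s: 9.1
tcp_pos: [0.4472, 0.3021, 0.2518]
eef_rot: [-115.8, 90.0, 64.3]
contact_force: [0.8, 0.8, 0.3]
gripper_width: 0.0263
```

Request:
carry_out(
  moves=[
    [-20,39,0,0,0,0,30],
    [-20,39,0,0,0,0,30],
    [-20,39,0,0,0,0,30],
  ],
)

```text
time_s: 9.4
tcp_pos: [0.428, 0.3406, 0.2512]
eef_rot: [59.4, 90.0, -120.4]
contact_force: [0.7, 0.7, -0.1]
gripper_width: 0.0262
```

```bash
python3 -c "
from h import *
c=look('w4')
t=r.capture('top')[150:330,150:390]
a=cv2.imread('pics/w4.png');b=cv2.resize(t,None,fx=2,fy=2)
v=np.zeros((480+0,640,3),np.uint8);v[:]=a;v[290:480,:]=0;v[480-190:480,0:480]=b[0:190]
cv2.imwrite('pics/w4v.png',v)"
```

```text
9.4 [0.428  0.3406 0.2512] [  59.4   90.  -120.4] [ 59.    7.6 -13.4   0.  -69.1  31.2] [ 0.7  0.7 -0.1] 0.0262
```

View pics/w4v.png

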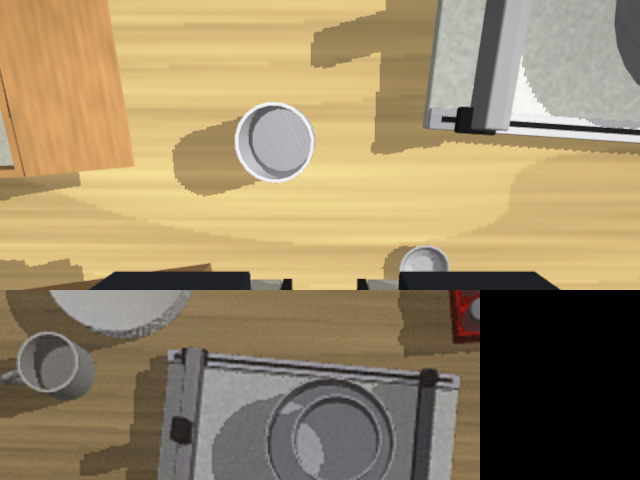

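The middle tin stands inside the large one. The small tin's rim is at left 235, right 314, top 102 and bottom 182.

```bash
python3 - <<'E'
from h import *
c=pickle.load(open("w4.pkl","rb"))
print(fit(c,[(235,142),(314,142),(274.5,102),(274.5,182.5)],.07))
E
```

```text
(array([0.4824, 0.38  ]), np.float64(0.0317))
```

Request:
carry_out(
  moves=[
    [28,4,-15,0,0,0,22],
    [54,9,-40,0,0,0,22],
    [54,9,-80,0,0,0,22],
    [54,9,-110,0,0,0,22],
    [54,9,-125,0,0,0,22],
  ],
)

```text
time_s: 10.0
tcp_pos: [0.4825, 0.3459, 0.1233]
eef_rot: [47.2, 89.7, -132.9]
contact_force: [-0.1, 0.3, -0.5]
gripper_width: 0.0198
```

Request:
carry_out(
  moves=[
    [0,0,0,0,0,0,22],
  ],
)

```text
time_s: 10.1
tcp_pos: [0.4824, 0.3462, 0.124]
eef_rot: [50.0, 89.7, -130.1]
contact_force: [0.4, 0.2, 1.0]
gripper_width: 0.0187
```

Request:
carry_out(
  moves=[
    [0,3,-25,0,0,0,22],
    [0,3,-50,0,0,0,22],
    [0,3,-70,0,0,0,22],
    [0,3,-78,0,0,0,22],
    [0,3,-78,0,0,0,22],
  ],
)

```text
time_s: 10.6
tcp_pos: [0.483, 0.3512, 0.0486]
eef_rot: [66.9, 90.0, -113.0]
contact_force: [-0.3, 0.1, 0.4]
gripper_width: 0.0192
```

Request:
carry_out(
  moves=[
    [0,0,0,0,0,0,10],
    [0,0,0,0,0,0,0],
    [0,0,0,0,0,0,0],
    [0,0,0,0,0,0,0],
  ],
)

```text
time_s: 11.0
tcp_pos: [0.4832, 0.3523, 0.05]
eef_rot: [-140.1, 89.9, 40.0]
contact_force: [-0.8, -1.3, 6.9]
gripper_width: 0.0041
```

Request:
carry_out(
  moves=[
    [0,0,10,0,0,0,0],
    [0,0,45,0,0,0,0],
    [0,0,90,0,0,0,0],
    [0,0,135,0,0,0,0],
    [0,0,180,0,0,0,0],
  ],
)

```text
time_s: 11.5
tcp_pos: [0.4823, 0.3515, 0.2312]
eef_rot: [-100.6, 90.0, 79.5]
contact_force: [0.7, 0.8, -1.7]
gripper_width: 0.0036
```

Request:
carry_out(
  moves=[
    [10,-30,5,0,0,0,0],
    [22,-70,8,0,0,0,0],
    [34,-110,8,0,0,0,0],
    [46,-148,8,0,0,0,0],
    [58,-186,8,0,0,0,0],
  ],
)

```text
time_s: 12.0
tcp_pos: [0.5406, 0.1643, 0.2375]
eef_rot: [-134.4, 89.9, 45.7]
contact_force: [-0.3, 0.5, -1.2]
gripper_width: 0.0034
```

Request:
carry_out(
  moves=[
    [13,-40,0,0,0,0,0],
    [26,-80,0,0,0,0,0],
    [38,-120,0,0,0,0,0],
    [50,-158,0,0,0,0,0],
    [60,-187,0,0,0,0,0],
  ],
)

```text
time_s: 12.5
tcp_pos: [0.6007, -0.0233, 0.2373]
eef_rot: [-158.6, 90.0, 21.4]
contact_force: [-0.3, -0.1, -1.2]
gripper_width: 0.0037
```

Request:
carry_out(
  moves=[
    [0,0,0,0,0,0,0],
    [0,0,0,0,0,0,0],
  ],
)

```text
time_s: 12.7
tcp_pos: [0.6005, -0.0219, 0.2368]
eef_rot: [-55.8, 90.0, 124.2]
contact_force: [-0.0, -0.6, -1.3]
gripper_width: 0.0033
```

```bash
python3 -c "
from h import *
c=look('w5')"
```

```text
12.7 [ 0.6005 -0.0219  0.2368] [-55.8  90.  124.2] [ 16.5  13.3  -8.2  -0.  -68.6  73.5] [-0.  -0.6 -1.3] 0.0033
```

View pics/w5.png

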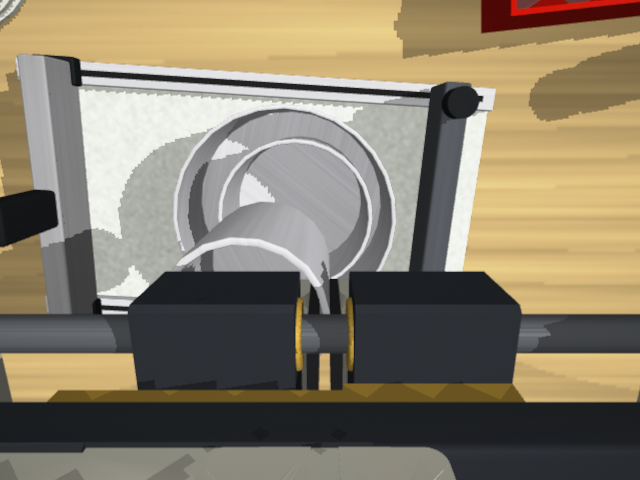

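The middle tin's rim is at (219,205), (297,138) and (372,210), inside the large rim. The held small tin's rim arcs through (180,263), (250,238) and (320,280).

```bash
python3 - <<'E'
from h import *
c=pickle.load(open("w5.pkl","rb"))
print("mid",fit(c,[(219,205),(230,175),(260,147),(297,138),(335,147),(362,175),(372,210)],.092))
print("large",fit(c,[(174,205),(190,160),(240,120),(290,108),(340,120),(380,160),(395,210)],.088))
print("small",fit(c,[(180,263),(210,243),(250,238),(290,250),(320,280)],.2575))
E
```

```text
mid (array([ 0.6031, -0.0015]), np.float64(0.0576))
large (array([0.5964, 0.0066]), np.float64(0.0847))
small (array([0.6009, 0.0063]), np.float64(0.0312))
```

Request:
carry_out(
  moves=[
    [0,0,-30,0,0,0,0],
    [0,0,-65,0,0,0,0],
    [0,0,-100,0,0,0,0],
    [0,0,-130,0,0,0,0],
    [0,0,-150,0,0,0,0],
  ],
)

```text
time_s: 13.25
tcp_pos: [0.5994, -0.02, 0.0847]
eef_rot: [3.8, 89.9, -176.1]
contact_force: [0.9, 0.8, -1.2]
gripper_width: 0.0037
```

Request:
carry_out(
  moves=[
    [0,0,-3,0,0,0,0],
    [0,0,-6,0,0,0,0],
    [0,0,-9,0,0,0,0],
    [0,0,-9,0,0,0,0],
  ],
)

```text
time_s: 13.65
tcp_pos: [0.6012, -0.0208, 0.0785]
eef_rot: [-165.5, 89.9, 14.6]
contact_force: [0.0, 0.1, -0.7]
gripper_width: 0.0039
```

Request:
carry_out(
  moves=[
    [0,0,-1,0,0,0,0],
    [0,0,-2,0,0,0,0],
    [0,0,-3,0,0,0,0],
    [0,0,-3,0,0,0,0],
  ],
)

```text
time_s: 14.05
tcp_pos: [0.6012, -0.0213, 0.076]
eef_rot: [173.1, 89.9, -6.8]
contact_force: [-1.6, -0.4, 7.6]
gripper_width: 0.0034
```

Request:
carry_out(
  moves=[
    [0,0,0,0,0,0,13],
    [0,0,0,0,0,0,13],
    [0,0,0,0,0,0,13],
  ],
)

```text
time_s: 14.35
tcp_pos: [0.6007, -0.0212, 0.0746]
eef_rot: [-140.3, 90.0, 39.7]
contact_force: [0.4, -0.1, -0.7]
gripper_width: 0.011
```

Request:
carry_out(
  moves=[
    [0,0,20,0,0,0,13],
    [0,0,60,0,0,0,13],
    [0,0,100,0,0,0,20],
    [0,20,140,0,0,0,40],
    [-5,50,175,0,0,-0.065,50],
  ],
)

```text
time_s: 14.85
tcp_pos: [0.596, 0.0283, 0.2517]
eef_rot: [179.4, 89.9, -4.4]
contact_force: [1.1, 0.3, -0.3]
gripper_width: 0.0281
```

Request:
carry_out(
  moves=[
    [-15,45,0,0,0,0,50],
    [-30,90,0,0,0,0,50],
    [-45,130,0,0,0,0,50],
    [-50,162,0,0,0,0,50],
    [-50,162,0,0,0,0,50],
  ],
)

```text
time_s: 15.35
tcp_pos: [0.5449, 0.1942, 0.2495]
eef_rot: [-104.7, 90.0, 71.8]
contact_force: [0.9, 0.0, -0.0]
gripper_width: 0.0437
```

```bash
python3 -c "
from h import *
c=look('w6')"
```

```text
15.35 [0.5449 0.1942 0.2495] [-104.7   90.    71.8] [ 39.   10.7  -9.8  -0.  -69.5  47.6] [ 0.9  0.  -0. ] 0.0437
```

View pics/w6.png

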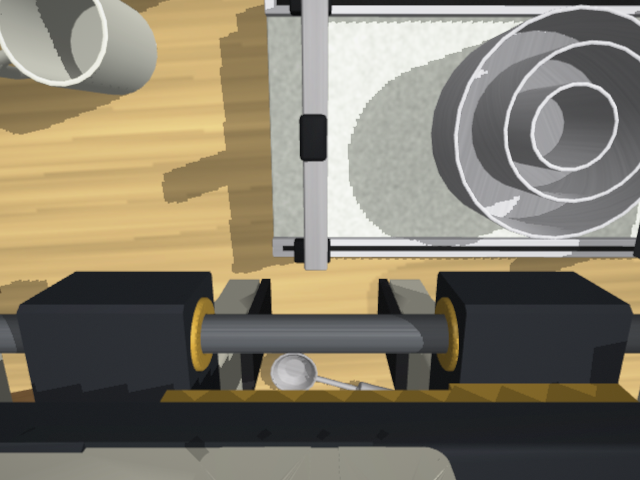

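All three tins are nested concentrically at the right. The grip top is centred at about (313,137), and the fence stands vertical in the image, so the jaw yaw is aligned.

```bash
python3 - <<'E'
from h import *
c=pickle.load(open("w6.pkl","rb"))
print("grip",p2w(c,(313,137.5),.133),"fence face top",p2w(c,(328,60),.073),p2w(c,(328,220),.073))
print("large",fit(c,[(455,130),(480,62),(535,17),(583,7),(490,205),(560,237),(620,225)],.088))
print("mid",fit(c,[(505,128),(530,70),(590,42),(580,200),(530,178)],.092))
print("small",fit(c,[(531,127),(573,83),(617,127),(572,172)],.096))
E
```

```text
grip [0.60641705 0.19719436 0.133     ] fence face top [0.66074743 0.18373937 0.073     ] [0.53714308 0.19085426 0.073     ]
large (array([0.5996, 0.0029]), np.float64(0.0857))
mid (array([ 0.6037, -0.0019]), np.float64(0.0563))
small (array([0.6002, 0.0071]), np.float64(0.0317))
```

Request:
carry_out(
  moves=[
    [30,1,-20,0,0,0,50],
    [61,3,-45,0,0,0,50],
    [61,3,-75,0,0,0,50],
    [61,3,-95,0,0,0,50],
    [61,3,-100,0,0,0,50],
  ],
)

```text
time_s: 15.9
tcp_pos: [0.6055, 0.1919, 0.1464]
eef_rot: [32.6, 89.7, -151.2]
contact_force: [-0.2, -0.2, 0.2]
gripper_width: 0.0439
```

Request:
carry_out(
  moves=[
    [0,0,-10,0,0,0,50],
    [0,0,-30,0,0,0,50],
    [0,0,-48,0,0,0,50],
    [0,0,-48,0,0,0,50],
  ],
)

```text
time_s: 16.3
tcp_pos: [0.6057, 0.1931, 0.1002]
eef_rot: [29.6, 89.9, -154.1]
contact_force: [-0.3, -0.2, 0.6]
gripper_width: 0.044
```

Request:
carry_out(
  moves=[
    [0,0,0,0,0,0,30],
    [0,0,0,0,0,0,10],
    [0,0,0,0,0,0,10],
    [0,0,0,0,0,0,10],
    [0,0,0,0,0,0,10],
  ],
  squeeze=20,
)

```text
time_s: 16.8
tcp_pos: [0.6074, 0.1946, 0.1029]
eef_rot: [-145.6, 89.9, 30.8]
contact_force: [-1.4, 3.5, 5.6]
gripper_width: 0.0179
```

Request:
carry_out(
  moves=[
    [-1,-10,0,0,0,0,10],
    [-2,-28,0,0,0,0,10],
    [-3,-46,0,0,0,0,10],
    [-4,-62,0,0,0,0,10],
    [-5,-75,0,0,0,0,10],
  ],
)

```text
time_s: 17.3
tcp_pos: [0.6028, 0.1188, 0.1029]
eef_rot: [-153.6, 89.8, 22.8]
contact_force: [1.1, 2.1, 4.8]
gripper_width: 0.0178
```

Request:
carry_out(
  moves=[
    [0,-4,0,0,0,0,10],
    [0,-7,0,0,0,0,10],
    [-1,-10,0,0,0,0,10],
    [-1,-13,0,0,0,0,10],
    [-1,-16,0,0,0,0,10],
  ],
)

```text
time_s: 17.8
tcp_pos: [0.6019, 0.1038, 0.1029]
eef_rot: [-148.9, 89.8, 27.5]
contact_force: [-1.0, 7.1, 8.6]
gripper_width: 0.018
```

Request:
carry_out(
  moves=[
    [0,-2,0,0,0,0,10],
    [0,-4,0,0,0,0,10],
    [0,-6,0,0,0,0,10],
    [0,-8,0,0,0,0,10],
    [-1,-10,0,0,0,0,10],
  ],
)

```text
time_s: 18.3
tcp_pos: [0.6013, 0.0944, 0.1029]
eef_rot: [-146.3, 89.8, 30.1]
contact_force: [3.6, 7.7, 4.2]
gripper_width: 0.018
```

```bash
python3 -c "
from h import *
c=look('w7')"
```

```text
18.3 [0.6013 0.0944 0.1029] [-146.3   89.8   30.1] [ 27.3  20.3 -17.2  -0.  -52.3  59.1] [3.6 7.7 4.2] 0.018
```

View pics/w7.png

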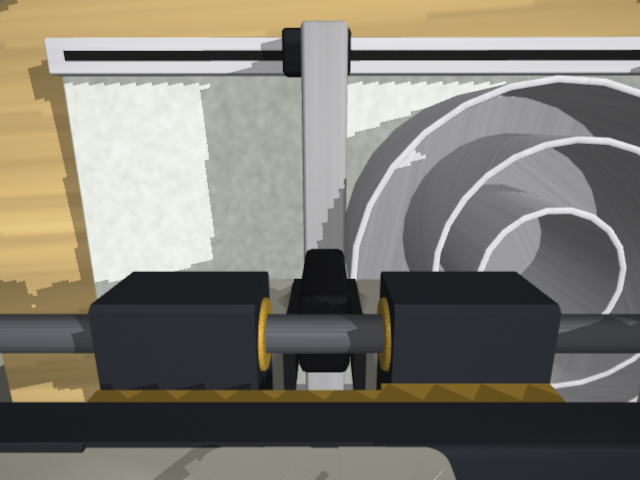

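The fence now touches the large tin at u≈350 and pushes it with about 7.7 N. I'll continue slowly.

Request:
carry_out(
  moves=[
    [0,-1,0,0,0,0,10],
    [0,-2,0,0,0,0,10],
    [0,-3,0,0,0,0,10],
    [0,-4,0,0,0,0,10],
  ],
)

```text
time_s: 18.75
tcp_pos: [0.6011, 0.0904, 0.1029]
eef_rot: [-145.1, 89.8, 31.3]
contact_force: [-0.4, 6.9, 8.1]
gripper_width: 0.0177
```

```bash
python3 -c "
from h import *
# stop inner face: trace stop edge in top picture near x=.6
im=r.capture('top');c=cam('top')
for x in(.54,.58,.65):
  ys=np.arange(-.13,-.06,.002);print([int(im[tuple(np.round(w2p(c,(x,y,.075))).astype(int)[::-1])].mean()) for y in ys])"
```

```text
[167, 168, 177, 177, 192, 109, 65, 65, 72, 71, 70, 68, 69, 72, 48, 33, 33, 125, 128, 121, 121, 120, 118, 121, 121, 125, 128, 122, 120, 120, 118, 136, 173, 173, 99]
[175, 175, 191, 148, 74, 66, 66, 67, 70, 70, 70, 72, 73, 43, 43, 36, 127, 131, 131, 120, 132, 142, 72, 72, 93, 111, 120, 120, 126, 116, 85, 85, 170, 70, 110]
[184, 157, 80, 80, 63, 70, 68, 68, 66, 73, 75, 75, 37, 69, 122, 118, 118, 114, 127, 122, 122, 117, 120, 121, 121, 124, 123, 157, 157, 128, 63, 54, 54, 54, 70]
```

Request:
carry_out(
  moves=[
    [0,-2,0,0,0,0,10],
    [0,-4,0,0,0,0,10],
    [0,-6,0,0,0,0,10],
    [0,-8,0,0,0,0,10],
    [-1,-10,0,0,0,0,10],
  ],
)

```text
time_s: 19.3
tcp_pos: [0.6004, 0.0804, 0.1029]
eef_rot: [-148.5, 89.7, 27.9]
contact_force: [3.8, 4.8, 4.2]
gripper_width: 0.018
```

Request:
carry_out(
  moves=[
    [0,-1,0,0,0,0,10],
    [0,-2,0,0,0,0,10],
  ],
)

```text
time_s: 19.5
tcp_pos: [0.6003, 0.0784, 0.1029]
eef_rot: [-148.3, 89.8, 28.1]
contact_force: [0.4, 7.2, 5.6]
gripper_width: 0.0179
```

Request:
carry_out(
  moves=[
    [0,-1,0,0,0,0,10],
    [0,-2,0,0,0,0,10],
  ],
)

```text
time_s: 19.7
tcp_pos: [0.6003, 0.078, 0.1029]
eef_rot: [-131.3, 89.7, 45.1]
contact_force: [-2.2, 18.0, 7.3]
gripper_width: 0.0177
```

Request:
carry_out(
  moves=[
    [0,-0.5,0,0,0,0,10],
    [0,-0.5,0,0,0,0,10],
  ],
)

```text
time_s: 19.9
tcp_pos: [0.6003, 0.0781, 0.1029]
eef_rot: [-129.6, 89.6, 46.8]
contact_force: [-1.4, 17.0, 7.7]
gripper_width: 0.0178
```

```bash
python3 -c "
from h import *
im=r.capture('top');c=cam('top')
s=r.get_state();print(s['tcp_pos'],s['contact_force'])
for x in(.54,.58,.65):
  ys=np.arange(-.13,-.06,.002);print([int(im[tuple(np.round(w2p(c,(x,y,.075))).astype(int)[::-1])].mean()) for y in ys])
cv2.imwrite('pics/t8.png',cv2.resize(im[165:295,215:395],None,fx=4,fy=4,interpolation=cv2.INTER_CUBIC))"
```

```text
[0.60032438 0.07805938 0.10288165] [-1.32938007 17.22538677  6.99322568]
[166, 172, 175, 175, 189, 111, 68, 68, 71, 70, 72, 68, 70, 75, 53, 25, 25, 128, 129, 128, 128, 125, 115, 120, 120, 114, 173, 125, 90, 90, 107, 119, 115, 115, 115]
[176, 176, 185, 152, 75, 64, 64, 65, 73, 70, 70, 74, 66, 27, 27, 174, 84, 47, 47, 111, 116, 121, 115, 115, 108, 159, 101, 101, 92, 116, 121, 121, 122, 115, 118]
[184, 156, 78, 78, 65, 65, 68, 68, 70, 67, 72, 72, 30, 68, 122, 120, 120, 121, 121, 119, 119, 124, 175, 87, 87, 54, 55, 59, 59, 80, 120, 117, 117, 117, 148]
```

View pics/t8.png

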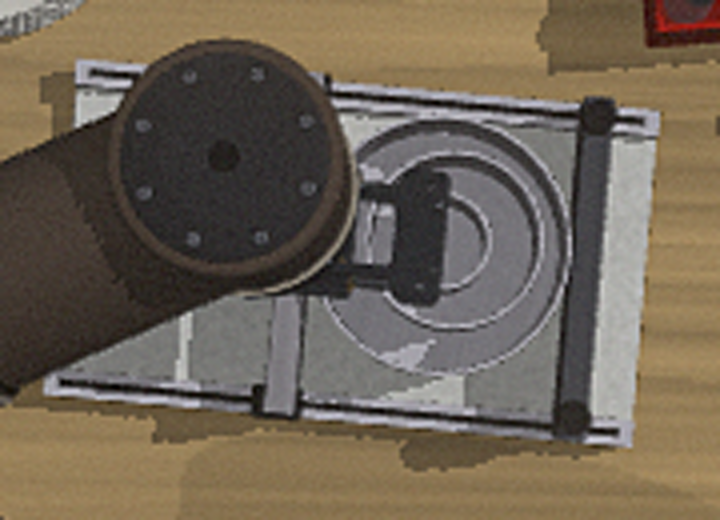

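Request:
carry_out(
  moves=[
    [0,0,0,0,0,0,40],
    [0,0,0,0,0,0,40],
    [0,0,0,0,0,0,40],
    [0,0,0,0,0,0,40],
  ],
)

```text
time_s: 20.35
tcp_pos: [0.5981, 0.0737, 0.1011]
eef_rot: [30.9, 89.9, -152.8]
contact_force: [0.6, 0.1, -1.3]
gripper_width: 0.0349
```

Request:
carry_out(
  moves=[
    [0,0,15,0,0,0,40],
    [0,0,50,0,0,0,40],
    [0,0,95,0,0,0,40],
    [-10,35,130,0,0,0,40],
    [-30,70,150,0,0,0,40],
  ],
)

```text
time_s: 20.85
tcp_pos: [0.5699, 0.1442, 0.2544]
eef_rot: [-163.7, 89.8, 12.5]
contact_force: [0.9, 0.3, -0.4]
gripper_width: 0.0353
```

Request:
carry_out(
  moves=[
    [-25,40,0,0,0,0,40],
    [-50,80,0,0,0,0,40],
    [-75,120,0,0,0,0,40],
    [-100,160,0,0,0,0,40],
    [-100,160,0,0,0,0,40],
  ],
)

```text
time_s: 21.35
tcp_pos: [0.4663, 0.3077, 0.2514]
eef_rot: [-31.2, 90.0, 145.4]
contact_force: [0.4, -0.4, 1.0]
gripper_width: 0.0352
```

```bash
python3 -c "
from h import *
s=r.get_state();print(s['time_s'],s['tcp_pos'])
im=r.capture('top')
cv2.imwrite('pics/t9.png',cv2.resize(im[165:295,215:395],None,fx=4,fy=4,interpolation=cv2.INTER_CUBIC))"
```

```text
21.35 [0.46630639 0.30766927 0.25140802]
```

View pics/t9.png

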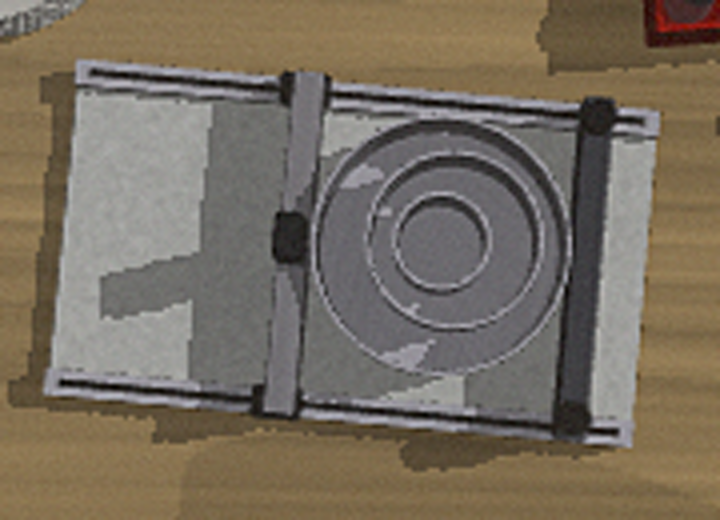

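The final view shows the tins nested concentrically. The large rim meets the fence's inner edge at crop x≈313 and the stop at x≈571, and the stop hasn't moved. The arm is clear, so I'm handing in.

```bash
python3 -c "
from h import *
print(r.close_job(), r.get_state()['time_s'])"
```

```text
the job is handed in; nothing more can be done
the job is handed in; nothing more can be done
```

The job is handed in: the three tins are nested on the board and held snug between the fence and the stop. It took about 21.4 s of the 64 s allowed.

- **Nesting:** I set the middle tin in the large one, then the small tin in the middle one. Each was lowered until I felt light contact. The measured rims sit one inside the other with radii close to the sizes given.
- **Fence:** I gripped the fence and slid it about 117 mm towards the stop, pushing the set with about 5–8 N. It stalled at a steady 17–18 N, well under the stop's 45 N slip limit. I then let go and moved the arm clear.
- **Last check:** in the final top view the large tin's rim meets both the fence and the stop. Samples across the stop before and during the press show it did not move.

Two things were less exact:
- **Gripper position:** when the gripper opened, it shifted about 4 mm towards the stop. The fence did not appear to move in the picture.
- **Contact check:** the final check that the tin touches the fence rests on the picture, good to about 1–2 mm, plus the steady pushing force before release.

I kept the arm away from the mug and shaker, but did not check them again at the end.

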